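# Set the purge valve and hover the chamber cover over its threaded holes

### The arm

A 7-joint arm with a two-finger parallel gripper is mounted at the origin on a cart in front of the work surface, level with it; the furniture and walls round the work are solid. World frame = base frame: x ahead of the robot, y to its left, z up, the work surface at z = 0. Lengths are in mm, angles in rad, forces in N, time in s.
With the tool pointing down it reaches from about 375 to 925 mm from the base axis. Payload 3.1 kg.
Tool frame: the origin (TCP) lies at the very end of the fingers, on their centre line; the grasp point (between the pads) lies 19 mm behind it; z points along the fingers, y is the line along which they close (so a half turn about z gives the same grasp; the last joint's range is limited). The gripper opens to 85 mm and grips with 20 to 120 N. Pads are 22 mm wide; open, the fingers measure 114 mm over their backs; the gripper's body (76 mm by 85 mm) begins 54 mm behind the grasp point. The pads swing forward as they close: fully open they stand 13 mm farther back than shut.
Start: joints at [-1.419, 0.383, 0.044, 1.598, -0.018, 1.161, -0.05], TCP at [160.663, 629.833, 231.269] pointing down, gripper open.
Joint ranges: [-2.61, 2.61], [-0.41, 2.15], [-1.48, 1.57], [0, 2.5], [-1.57, 4.71], [0.05, 1.97], [-2.85, 2.85]. Speed limits (rad/s): [2.79, 2.79, 3.14, 3.14, 3.14, 3.14, 3.14].

### API

Orientations are given as a unit quaternion [x, y, z, w].
In Python, from bench import env gives the robot as it stands. The module is installed in compiled form; this text tells all that it offers.
- The arm moves only by the tool jog_arm, never from a script. Its argument "rows" is a list of rows, each an object of numbers: "ax", "ay", "az": the turn, a rotation vector about the tool's x, y, z in degrees; "x", "y", "z": the shift along the tool's x, y, z in m; "jaw": the finger opening in m, from 0 to 0.0854. A call has 1 to 20 rows; each row is the pose to reach, as a shift and turn from the pose commanded when the call began, along the tool's axes at that moment; what a row does not reach only later rows make up. A row lasts 1/8 s, in which the tool goes at most 62.5 mm and 10.7 degrees, less where a joint would pass 70% of its speed; a pose out of reach is approached as far as the arm can. A call with a gripper value outside its range is refused whole. The fingers move at their own pace and stop on an object; the grip force is fixed at half the most. Time passes only in rows, so rows that repeat a pose let the fingers close. It gives the time, the measured TCP pose, the force, the opening and the grip force at its end, in the units of the state.
- env.get_state(): the state, without advancing time (a new reading comes with each control period).
- env.camera(name): name is "scene" or "top" or "wrist"; returns the picture (420x560x3 uint8, blue, green, red); there is no depth.
- env.camera_params(name): a dict with "fov_y" (degrees; the focal length in pixels is half the picture's height over the tangent of half this angle, whatever the lens; pixels are square), "cx", "cy" (the principal point, pixels), "position" and "attitude" of the camera in the world; the wrist camera has in their place "mount" (4x4, takes a point from camera to tool coordinates, whose origin is the TCP and whose axes are the flange's). Camera axes: x right, y down, z forward; pixel columns grow to the right and rows downward; lengths in mm; the calibration is good to about 2 mm. A picture is of the moment at which its call begins: read the wrist's pose just before it. camera_params takes no time and is no camera call.
- env.job_done(): hands the job in; it is judged then, once.
The state is a dict: "time": time; "qpos": joint angles; "qd": joint speeds; "joint_torque": joint torques, N m; "tcp_pos": TCP position; "tcp_rot": TCP orientation; "force": force on the tool from outside, world axes, zero at the start; "ft_torque": the same for the moment, N m; "gripper_width": opening from 0.0 (shut) to 1.0 (fully open); "gripper_force": force on a finger pad.
Only numpy, scipy, OpenCV 4.12 (cv2) and the standard library are available. Lean on these libraries where they do the work, as an engineer would, in place of code of your own. Each camera call takes 0.05 s, during which the arm holds its last target. There are 200 camera calls.

### The job

Set the purge valve of the small sample chamber half open by setting its red lever 45 degrees from closed (closed is square across the tube), to the green mark. Then pick up the loose aluminium cover plate by its black handle and hold it level, hovering about 10 mm above the chamber's steel flange and never touching the chamber, with each of its four holes centred over a threaded hole of the flange (to within about 3 mm). Finish while still holding it there, with the valve still half open, and leave the other things where they are.

Things in the scene. Friction and masses are not known exactly. Their poses are not given: they have to be found in the camera images.
- chamber: Fixed sample chamber: grey base plate, aluminium block, steel flange 130 (x) x 100 (y) mm with a 46 mm round opening; flange top 62 mm above the bench. Its purge valve (brass body, white scale disc, red lever) is centred 125 mm to +y. The base reaches 175 mm to +y (tube end 184), 60 mm to -y, 70 mm to each side in x. Origin: on the bench under the flange's centre; z up.
- flange (a point): Centre of the flange's top face, 62 mm above the bench; axes as the chamber's.
- thread0 (a point): Mouth of a 5 mm threaded hole in the flange's top face, at x +52 mm, y +37 mm from the flange's centre.
- thread1 (a point): Mouth of a 5 mm threaded hole in the flange's top face, at x -52 mm, y +37 mm from the flange's centre.
- thread2 (a point): Mouth of a 5 mm threaded hole in the flange's top face, at x -52 mm, y -37 mm from the flange's centre.
- thread3 (a point): Mouth of a 5 mm threaded hole in the flange's top face, at x +52 mm, y -37 mm from the flange's centre.
- valve (a joint): Purge valve lever angle, rad, about a vertical axis: 0 closed (lever along the chamber's +x), growing counter-clockwise from above, 0.785 half open (over the green mark), 1.571 fully open (along the chamber's +y); stops at both ends. Starts at 0 to 0.3. Friction about 0.12 N m; stays where it is left.
- lever (a point): Point to grip on the red lever, 60 mm from its axis, at mid-height, 71 mm above the bench; x along the lever outward. The lever is a level bar 12 mm wide, 10 mm high, ending 90 mm from the axis; under this point nothing is higher than the 8 mm base (the scale disc, radius 30 mm, top 45 mm high, is nearer the axis).
- valve_axis (a point): Point on the valve lever's axis, at the lever's mid-height, 71 mm above the bench.
- cover: Loose aluminium cover plate 130 (x) x 100 (y) x 6 mm, about 0.3 kg, lying flat on the bench, handle up. Four plain 12 mm holes go through it, at x +-52 mm, y +-37 mm. It fits either way round (turned by 180 degrees). Origin: centre of its underside; z up.
- handle (a point): Centre of the bar of the cover's black bridge handle, 28 mm above the plate's underside. The bar runs along the cover's x: 66 mm long, 14 mm wide, 16 mm high; its top is 36 mm and its underside 20 mm above the plate's underside; two legs under its ends. x along the bar.
- hole0 (a point): Centre of a cover hole at the plate's underside, at x +52 mm, y +37 mm from the plate's centre.
- hole1 (a point): Centre of a cover hole at the plate's underside, at x -52 mm, y +37 mm from the plate's centre.
- hole2 (a point): Centre of a cover hole at the plate's underside, at x -52 mm, y -37 mm from the plate's centre.
- hole3 (a point): Centre of a cover hole at the plate's underside, at x +52 mm, y -37 mm from the plate's centre.
- gold_fixture_b: Bystander: gold ring fixture with a pale disc, 130 mm across, 47 mm high, on the bench to the left. Origin: centre of its underside.
- tape_roll: Bystander: blue roll of tape lying flat, 100 mm across, 19 mm high, behind the chamber. Origin: centre of its underside.
- dish_lid: Bystander: clear flat dish lid, 124 mm across, 9 mm high, at the back. Origin: centre of its underside.
- petri: Bystander: clear petri dish, 55 mm across, 12 mm high. Origin: centre of its underside.
- hex_driver: Bystander: small hex driver with a red T-handle, 138 x 88 x 17 mm, lying at the right front. Origin: middle of its underside.

How it is judged (in metres and radians):
On the way, in this order (a step that is already met when the one before it is completed fails the run):
1. the valve lever stands half open (45 degrees, within 7) while the cover still lies on the bench (value of joint valve between 0.665 and 0.905 rad and height (world z) of cover below 0.02 m), for 0.3 s.
2. the cover is lifted in the gripper (height (world z) of cover above 0.04 m and contact force between cover and the fingers above 1 N), for 0.2 s.
At the end, for the whole second after the job is handed in: The gripper holds the cover still, its underside 4 to 18 mm above the flange (middle of the plate), tilted less than 0.06 rad, touching nothing of the chamber, each of its four holes within 3.5 mm (horizontally) of a threaded hole (either way round), and the valve lever is at 0.785 rad within 0.12 (value of joint valve between 0.665 and 0.905 rad and ((horizontal distance between hole0 and thread0 below 0.0035 m and horizontal distance between hole1 and thread1 below 0.0035 m and horizontal distance between hole2 and thread2 below 0.0035 m and horizontal distance between hole3 and thread3 below 0.0035 m) or (horizontal distance between hole0 and thread2 below 0.0035 m and horizontal distance between hole1 and thread3 below 0.0035 m and horizontal distance between hole2 and thread0 below 0.0035 m and horizontal distance between hole3 and thread1 below 0.0035 m)) and z of cover in the frame of flange between 0.004 and 0.018 m and angle between cover's own z axis and vertical below 0.06 rad and contact force between cover and the fingers above 1 N and contact force between cover and chamber below 0.1 N and linear speed of cover below 0.02 m/s); the arm keeps its last pose, push and grip.
It fails at once if the cover touches the chamber or its valve (more than 0.5 N) (contact force between cover and chamber above 0.5 N).
It fails at once if a bystander (gold ring fixture, tape roll, dish lid, petri dish, screwdriver) is moved by more than 15 mm (distance of any of gold_fixture_b, tape_roll, dish_lid, petri, hex_driver from where it was at the start of the episode above 0.015 m).
It also fails if it takes over 61 s, if anything falls off the work surface, if the arm or the gripper's body presses on something with over 40 N, if the wrist force passes 120 N, or if a joint passes its speed limit or range.

## Working session

There is one attempt and no reset: what is moved stays moved. The work goes in short steps, Python scripts to look and compute and a tool call to move; the robot and the scene stay as the last step left them, time stands still between calls to the robot, and variables do not carry over. Pictures are saved under pics/ and viewed, at most 10 in all, crops included, and the job is handed in when it is done.

Besides the shell and the picture viewer there is one more tool, called after "Emit:" as name(argument=value, ...), one argument or row to a line, values as JSON. jog_arm: Moves the arm, as the interface text tells. Its arguments: {"type":"object","properties":{"rows":{"type":"array","items":{"type":"object","properties":{"ax":{"type":"number"},"ay":{"type":"number"},"az":{"type":"number"},"x":{"type":"number"},"y":{"type":"number"},"z":{"type":"number"},"jaw":{"type":"number"}}}}},"required":["rows"]}

```bash
mkdir -p pics
cat > h.py <<'E'
import numpy as np, cv2
from scipy.spatial.transform import Rotation as R
from bench import env
def cam(n):
    s=env.get_state(); im=env.camera(n); p=env.camera_params(n)
    f=210/np.tan(np.radians(p["fov_y"])/2)
    if "mount" in p:
        T=np.eye(4);T[:3,:3]=R.from_quat(s["tcp_rot"]).as_matrix();T[:3,3]=s["tcp_pos"]
        M=T@np.array(p["mount"]);Rm=M[:3,:3];o=M[:3,3]
    else:
        a=np.array(p["attitude"],float);Rm=a if a.shape==(3,3) else R.from_quat(a).as_matrix();o=np.array(p["position"],float)
    return im,(f,p["cx"],p["cy"],Rm,o)
def cast(c,px,z):
    f,cx,cy,Rm,o=c; px=np.atleast_2d(np.asarray(px,float))
    d=np.c_[(px[:,0]-cx)/f,(px[:,1]-cy)/f,np.ones(len(px))]@Rm.T
    return o+d*((z-o[2])/d[:,2])[:,None]
def st():
    s=env.get_state()
    print({k:np.round(s[k],4).tolist() for k in("time","tcp_pos","tcp_rot","qpos","force","gripper_width","gripper_force")})
E
python3 - <<'E'
from h import *
st()
for n in("top","scene"):
    im,c=cam(n);cv2.imwrite(f"pics/{n}0.png",im);print(n,env.camera_params(n))
print(env.camera_params("wrist"))
E
```

```text
{'time': 0.0, 'tcp_pos': [160.4687, 628.8875, 229.8404], 'tcp_rot': [0.1245, 0.9922, -0.0013, -0.0001], 'qpos': [-1.4188, 0.3839, 0.0439, 1.5996, -0.0179, 1.1612, -0.0499], 'force': [0.4183, -0.5695, 0.2847], 'gripper_width': 1.0037, 'gripper_force': 0.0}
top {'fov_y': 54.32566921768954, 'cx': 284.27072479730265, 'cy': 209.05131363277437, 'position': array([ 383.04789425,   79.29568217, 1366.90159908]), 'attitude': array([ 0.71352343, -0.69845806,  0.04184012, -0.03591731])}
scene {'fov_y': 44.11332621363131, 'cx': 272.7936220902507, 'cy': 209.5095356576546, 'position': array([ -116.86176857, -1288.67050238,  1127.55380718]), 'attitude': array([ 0.86492586, -0.18974856,  0.10943857, -0.45157716])}
{'fov_y': 58.28401878137586, 'cx': 273.3804271541769, 'cy': 209.39708555086068, 'mount': array([[-8.95711744e-04, -9.53076142e-01, -3.02729359e-01,
         7.67685303e+01],
       [ 9.99999354e-01, -1.06565970e-03,  3.96207587e-04,
         8.83532478e-01],
       [-7.00222476e-04, -3.02728809e-01,  9.53076481e-01,
        -1.41841939e+02],
       [ 0.00000000e+00,  0.00000000e+00,  0.00000000e+00,
         1.00000000e+00]])}
```

View pics/top0.png

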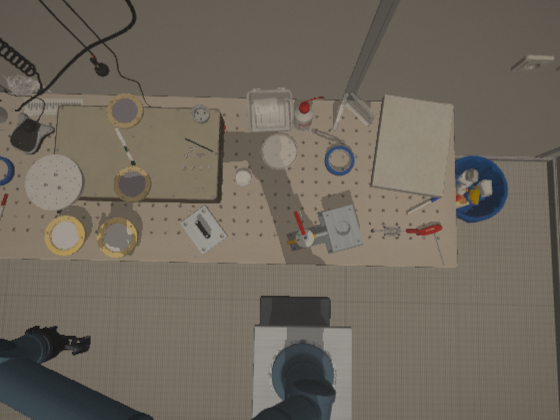

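View pics/scene0.png

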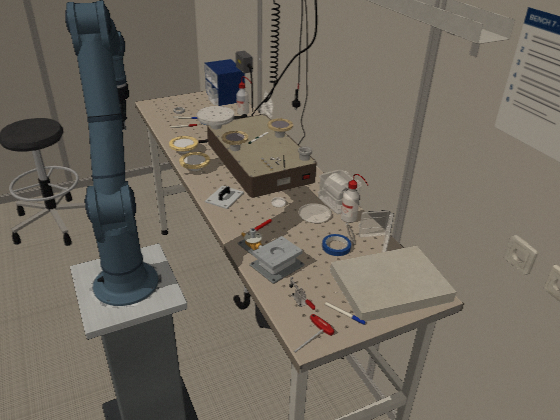

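The top view shows the chamber at about (341,229), the valve at (304,240) with its red lever pointing up towards (298,215), and the cover at (204,229) with its black handle.

Run:
```python
from h import *
p=env.camera_params("top");f=210/np.tan(np.radians(p["fov_y"])/2)
c=(f,p["cx"],p["cy"],R.from_quat(p["attitude"]).as_matrix(),p["position"])
print(cast(c,[[341,229]],62),cast(c,[[306,240],[298,215]],71),cast(c,[[204,229]],28),cast(c,[[280,152],[340,160],[243,177],[117,237],[425,230],[391,231]],10))
s=env.get_state();print(R.from_quat(s["tcp_rot"]).as_matrix().round(3))
```

```text
[[ 467.16444022 -112.69218892   62.        ]] [[429.41522274  -0.80181     71.        ]
 [508.23198366  25.84925126  71.        ]] [[459.76411493 330.49624152  28.        ]] [[ 727.13456525   87.98881793   10.        ]
 [ 704.18954595 -115.64797514   10.        ]
 [ 638.39673823  210.43946855   10.        ]
 [ 428.28374688  619.08829572   10.        ]
 [ 473.17542507 -400.22327588   10.        ]
 [ 467.42384084 -286.78737442   10.        ]]
[[-0.969  0.247 -0.   ]
 [ 0.247  0.969 -0.002]
 [-0.    -0.002 -1.   ]]
```

Emit:
jog_arm(
  rows=[
    {"x": -0.328,"y": -0.235,"z": -0.05,"az": -14.3},
    {"x": -0.328,"y": -0.235,"z": -0.05,"az": -14.3},
    {"x": -0.328,"y": -0.235,"z": -0.05,"az": -14.3},
    {"x": -0.328,"y": -0.235,"z": -0.05,"az": -14.3},
    {"x": -0.328,"y": -0.235,"z": -0.05,"az": -14.3},
    {"x": -0.328,"y": -0.235,"z": -0.05,"az": -14.3},
    {"x": -0.328,"y": -0.235,"z": -0.05,"az": -14.3},
    {"x": -0.328,"y": -0.235,"z": -0.05,"az": -14.3},
    {"x": -0.328,"y": -0.235,"z": -0.05,"az": -14.3},
    {"x": -0.328,"y": -0.235,"z": -0.05,"az": -14.3},
  ],
)

```text
schema error: expected keys ax, ay, az, x, y, z, jaw
```

Run:
```python
from h import *
st()
im,c=cam("wrist");cv2.imwrite("pics/w1.png",im);np.save("w1.npy",np.array(c,dtype=object),allow_pickle=True)
```

```text
{'time': 0.1, 'tcp_pos': [160.4794, 628.9713, 229.9978], 'tcp_rot': [0.1245, 0.9922, -0.0012, -0.0001], 'qpos': [-1.4188, 0.3838, 0.0438, 1.5994, -0.0179, 1.1612, -0.0499], 'force': [0.178, -0.1967, -1.406], 'gripper_width': 1.0002, 'gripper_force': 0.0}
```

View pics/w1.png

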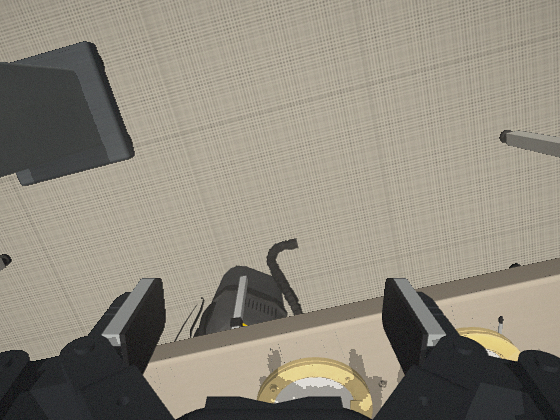

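The wrist picture shows only the floor and the fixture at the bottom. The move was refused because every key is required, so the arm hasn't moved.

Emit:
jog_arm(
  rows=[
    {"x": -0.328,"y": -0.235,"z": -0.05,"ax": 0,"ay": 0,"az": -14.3,"jaw": 0.085},
    {"x": -0.328,"y": -0.235,"z": -0.05,"ax": 0,"ay": 0,"az": -14.3,"jaw": 0.085},
    {"x": -0.328,"y": -0.235,"z": -0.05,"ax": 0,"ay": 0,"az": -14.3,"jaw": 0.085},
    {"x": -0.328,"y": -0.235,"z": -0.05,"ax": 0,"ay": 0,"az": -14.3,"jaw": 0.085},
    {"x": -0.328,"y": -0.235,"z": -0.05,"ax": 0,"ay": 0,"az": -14.3,"jaw": 0.085},
    {"x": -0.328,"y": -0.235,"z": -0.05,"ax": 0,"ay": 0,"az": -14.3,"jaw": 0.085},
    {"x": -0.328,"y": -0.235,"z": -0.05,"ax": 0,"ay": 0,"az": -14.3,"jaw": 0.085},
    {"x": -0.328,"y": -0.235,"z": -0.05,"ax": 0,"ay": 0,"az": -14.3,"jaw": 0.085},
    {"x": -0.328,"y": -0.235,"z": -0.05,"ax": 0,"ay": 0,"az": -14.3,"jaw": 0.085},
    {"x": -0.328,"y": -0.235,"z": -0.05,"ax": 0,"ay": 0,"az": -14.3,"jaw": 0.085},
  ],
)

```text
time: 1.4
tcp_pos: [418.7, 322.8, 280.8]
tcp_rot: [-0.002, 1.0, -0.0, -0.001]
force: [-0.2, -0.7, -0.1]
gripper_width: 0.994
gripper_force: 0.0
```

Run:
```python
from h import *
import pickle
st()
im,c=cam("wrist");cv2.imwrite("pics/w2.png",im);pickle.dump(c,open("w2.pkl","wb"))
```

```text
{'time': 1.4, 'tcp_pos': [418.7375, 322.7898, 280.7665], 'tcp_rot': [-0.0018, 1.0, -0.0001, -0.0006], 'qpos': [-0.9494, 0.1082, 0.2316, 1.8397, -0.0272, 1.1977, 0.8653], 'force': [-0.2218, -0.7476, -0.0914], 'gripper_width': 0.994, 'gripper_force': 0.0}
```

View pics/w2.png

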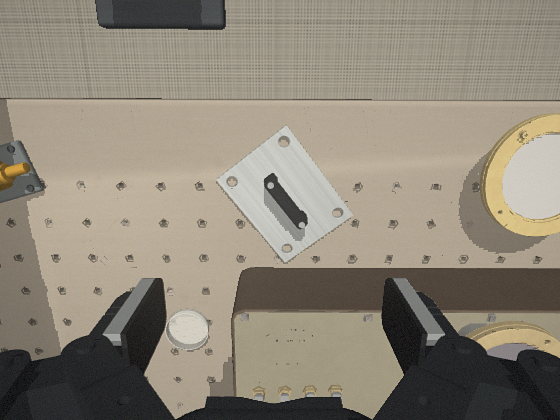

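The cover is fully visible, its centre near (284,195), with holes near (284,141), (232,181), (337,212) and (287,248), and the chamber's tube end is at the left edge.

```bash
cat >> h.py <<'E'
def plate(im,c,roi,z,zd):
    "white plate -> quad corners and centre; dark handle mask centre"
    x0,y0,x1,y1=roi; hsv=cv2.cvtColor(im,cv2.COLOR_BGR2HSV)
    m=np.zeros(im.shape[:2],np.uint8); m[y0:y1,x0:x1]=((hsv[y0:y1,x0:x1,1]<35)&(hsv[y0:y1,x0:x1,2]>130))*255
    cn=max(cv2.findContours(m,cv2.RETR_EXTERNAL,cv2.CHAIN_APPROX_NONE)[0],key=cv2.contourArea)
    hull=cv2.convexHull(cn); g=cast(c,hull[:,0,:],z)[:,:2].astype(np.float32)
    (ce,sz,a)=cv2.minAreaRect(g); print("rect",ce,sz,a)
    # inner blobs
    inn=np.zeros_like(m);cv2.fillConvexPoly(inn,hull,255);inn=cv2.erode(inn,np.ones((5,5)))
    n,_,s,ct=cv2.connectedComponentsWithStats(inn&~m)
    for i in range(1,n):
        if s[i,4]>20: print(s[i].tolist(),ct[i].round(1),cast(c,[ct[i]],z)[0,:2].round(1))
E
python3 - <<'E'
from h import *
import pickle
plate(cv2.imread("pics/w2.png"),pickle.load(open("w2.pkl","rb")),(200,110,370,275),6,0)
E
```

```text
rect (459.87701416015625, 337.0743713378906) (131.03598022460938, 101.28435516357422) 37.72492218017578
[279, 136, 10, 11, 85] [283.4 140.7] [395.2 334.6]
[264, 173, 44, 57, 840] [285.1 201.3] [464.4 337.2]
[227, 177, 10, 9, 69] [231.8 181. ] [440.6 276.6]
[333, 208, 10, 8, 66] [337.4 211.8] [476.9 398.3]
[283, 244, 9, 7, 52] [286.8 247.2] [521.7 340. ]
```

Emit:
jog_arm(
  rows=[
    {"x": -0.101,"y": -0.363,"z": 0.031,"ax": 0,"ay": 0,"az": 161,"jaw": 0.05},
    {"x": -0.101,"y": -0.363,"z": 0.031,"ax": 0,"ay": 0,"az": 161,"jaw": 0.05},
    {"x": -0.101,"y": -0.363,"z": 0.031,"ax": 0,"ay": 0,"az": 161,"jaw": 0.05},
    {"x": -0.101,"y": -0.363,"z": 0.031,"ax": 0,"ay": 0,"az": 161,"jaw": 0.05},
    {"x": -0.101,"y": -0.363,"z": 0.031,"ax": 0,"ay": 0,"az": 161,"jaw": 0.05},
    {"x": -0.101,"y": -0.363,"z": 0.031,"ax": 0,"ay": 0,"az": 161,"jaw": 0.05},
    {"x": -0.101,"y": -0.363,"z": 0.031,"ax": 0,"ay": 0,"az": 161,"jaw": 0.05},
    {"x": -0.101,"y": -0.363,"z": 0.031,"ax": 0,"ay": 0,"az": 161,"jaw": 0.05},
    {"x": -0.101,"y": -0.363,"z": 0.031,"ax": 0,"ay": 0,"az": 161,"jaw": 0.05},
    {"x": -0.101,"y": -0.363,"z": 0.031,"ax": 0,"ay": 0,"az": 161,"jaw": 0.05},
    {"x": -0.101,"y": -0.363,"z": 0.031,"ax": 0,"ay": 0,"az": 161,"jaw": 0.05},
    {"x": -0.101,"y": -0.363,"z": 0.031,"ax": 0,"ay": 0,"az": 161,"jaw": 0.05},
    {"x": -0.101,"y": -0.363,"z": 0.031,"ax": 0,"ay": 0,"az": 161,"jaw": 0.05},
    {"x": -0.101,"y": -0.363,"z": 0.031,"ax": 0,"ay": 0,"az": 161,"jaw": 0.05},
    {"x": -0.101,"y": -0.363,"z": 0.031,"ax": 0,"ay": 0,"az": 161,"jaw": 0.05},
    {"x": -0.101,"y": -0.363,"z": 0.031,"ax": 0,"ay": 0,"az": 161,"jaw": 0.05},
    {"x": -0.101,"y": -0.363,"z": 0.031,"ax": 0,"ay": 0,"az": 161,"jaw": 0.05},
    {"x": -0.101,"y": -0.363,"z": 0.031,"ax": 0,"ay": 0,"az": 161,"jaw": 0.05},
    {"x": -0.101,"y": -0.363,"z": 0.031,"ax": 0,"ay": 0,"az": 161,"jaw": 0.05},
  ],
)

```text
time: 3.82
tcp_pos: [521.3, -41.9, 250.3]
tcp_rot: [0.986, 0.165, -0.0, -0.0]
force: [-0.9, 0.2, 0.1]
gripper_width: 0.583
gripper_force: 0.0
```

Run:
```python
from h import *
import pickle
st()
im,c=cam("wrist");cv2.imwrite("pics/w3.png",im);pickle.dump(c,open("w3.pkl","wb"))
```

```text
{'time': 3.825, 'tcp_pos': [521.3413, -41.9362, 250.275], 'tcp_rot': [0.9862, 0.1654, -0.0, -0.0], 'qpos': [-0.7029, 0.1421, 0.7724, 1.9093, -0.1094, 1.1325, -1.1275], 'force': [-0.9075, 0.1533, 0.0527], 'gripper_width': 0.5829, 'gripper_force': 0.0}
```

View pics/w3.png

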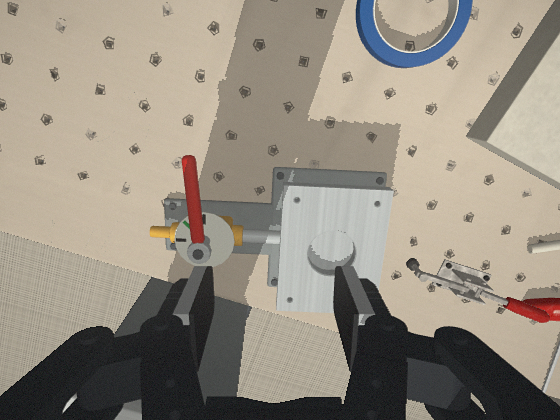

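The view shows the flange at about (335,248) with threads visible near (297,200), (378,203) and (290,299). The red lever runs from (198,250) to (189,158), and the green mark is to its left near (188,222).

Run:
```python
from h import *
import pickle
im=cv2.imread("pics/w3.png");c=pickle.load(open("w3.pkl","rb"))
hsv=cv2.cvtColor(im,cv2.COLOR_BGR2HSV);g=cv2.cvtColor(im,cv2.COLOR_BGR2GRAY)
red=(((hsv[...,0]<8)|(hsv[...,0]>172))&(hsv[...,1]>140)&(hsv[...,2]>70)).astype(np.uint8);red[:,260:]=0;red[:140]=0
p=np.argwhere(red)[:,::-1];w=cast(c,p,76)[:,:2];m=w.mean(0)
u=np.linalg.svd(w-m,full_matrices=False)[2][0];t=(w-m)@u
print("lever",len(p),m,"dir",u,np.degrees(np.arctan2(u[1],u[0])),t.min(),t.max(),m+u*t.min(),m+u*t.max())
# flange dark dots
roi=np.zeros(g.shape,np.uint8);roi[188:310,285:386]=1
bl=cv2.morphologyEx(g,cv2.MORPH_BLACKHAT,np.ones((11,11)))
n,_,s,ct=cv2.connectedComponentsWithStats(((bl>40)&(roi>0)).astype(np.uint8))
for i in range(1,n):
    if 6<s[i,4]<80: print(s[i].tolist(),ct[i].round(1),cast(c,[ct[i]],62)[0,:2].round(1))
# flange edge
m=(g>135).astype(np.uint8);m[:,:270]=0;m[:,400:]=0;m[:180]=0;m[262:]=0
for r in (210,225,240,255):
    xs=np.where(m[r])[0];print(r,xs.min(),xs.max(),cast(c,[[xs.min(),r],[xs.max()+1,r]],62)[:,:2].round(1).tolist())
cv2.imwrite("pics/c3.png",cv2.resize(im[140:320,140:400],None,fx=3,fy=3,interpolation=cv2.INTER_CUBIC))
```

```text
lever 1135 [486.51467301  21.27293543] dir [-0.92894129 -0.37022706] -158.27037842315795 -38.594932542887875 40.69973918290221 [522.36709945  35.56182399] [448.70700477   6.2047905 ]
[294, 197, 6, 6, 32] [296.5 199.5] [512.1 -66.7]
[374, 201, 6, 6, 30] [376.8 203.5] [ 532.4 -137.5]
[287, 297, 6, 6, 29] [289.3 299.4] [412.5 -95.5]
210 282 399 [[498.3, -57.6], [533.7, -160.2]]
225 270 399 [[480.8, -51.9], [520.3, -166.4]]
240 270 399 [[466.6, -56.7], [506.5, -172.7]]
255 270 399 [[451.9, -61.7], [492.4, -179.3]]
```

View pics/c3.png

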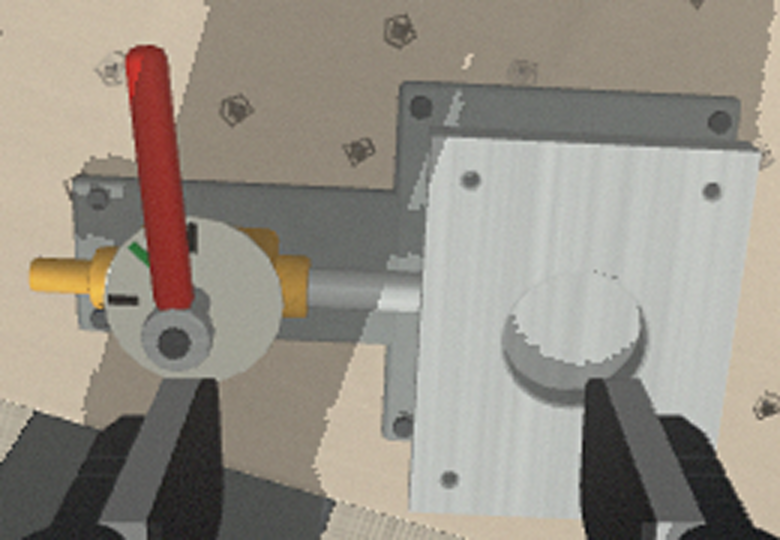

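Emit:
jog_arm(
  rows=[
    {"x": -0.004,"y": -0.073,"z": 0.05,"ax": 0,"ay": 0,"az": -2.3,"jaw": 0.05},
    {"x": -0.004,"y": -0.073,"z": 0.1,"ax": 0,"ay": 0,"az": -2.3,"jaw": 0.05},
    {"x": -0.004,"y": -0.073,"z": 0.12,"ax": 0,"ay": 0,"az": -2.3,"jaw": 0.05},
    {"x": -0.004,"y": -0.073,"z": 0.15,"ax": 0,"ay": 0,"az": -2.3,"jaw": 0.05},
    {"x": -0.004,"y": -0.073,"z": 0.18,"ax": 0,"ay": 0,"az": -2.3,"jaw": 0.05},
    {"x": -0.004,"y": -0.073,"z": 0.198,"ax": 0,"ay": 0,"az": -2.3,"jaw": 0.05},
    {"x": -0.004,"y": -0.073,"z": 0.198,"ax": 0,"ay": 0,"az": -2.3,"jaw": 0.05},
    {"x": -0.004,"y": -0.073,"z": 0.198,"ax": 0,"ay": 0,"az": -2.3,"jaw": 0.05},
    {"x": -0.004,"y": -0.073,"z": 0.198,"ax": 0,"ay": 0,"az": -2.3,"jaw": 0.0},
    {"x": -0.004,"y": -0.073,"z": 0.198,"ax": 0,"ay": 0,"az": -2.3,"jaw": 0.0},
    {"x": -0.004,"y": -0.073,"z": 0.198,"ax": 0,"ay": 0,"az": -2.3,"jaw": 0.0},
    {"x": -0.004,"y": -0.073,"z": 0.198,"ax": 0,"ay": 0,"az": -2.3,"jaw": 0.0},
    {"x": -0.004,"y": -0.073,"z": 0.198,"ax": 0,"ay": 0,"az": -2.3,"jaw": 0.0},
    {"x": -0.004,"y": -0.073,"z": 0.198,"ax": 0,"ay": 0,"az": -2.3,"jaw": 0.0},
  ],
)

```text
time: 5.62
tcp_pos: [494.8, 25.5, 53.1]
tcp_rot: [0.983, 0.185, 0.001, 0.0]
force: [0.1, -0.2, 6.1]
gripper_width: 0.128
gripper_force: 58.8
```

Run:
```python
from h import *
st()
s=env.get_state();Rm=R.from_quat(s["tcp_rot"]).as_matrix();p=np.array(s["tcp_pos"])
a0=np.degrees(np.arctan2(Rm[1,0],Rm[0,0]));ax=np.array([437.8,3.6]);d=p[:2]-ax;print("toolx",a0,"pos ang",np.degrees(np.arctan2(d[1],d[0])),np.hypot(*d))
for a in np.linspace(a0,61.1,9)[1:]:
    t=ax+60*np.array([np.cos(np.radians(a)),np.sin(np.radians(a))]);w=np.r_[t-p[:2],0]
    print(round(a0-a,1),(Rm.T@w/1000).round(4))
```

```text
{'time': 5.625, 'tcp_pos': [494.7845, 25.492, 53.1131], 'tcp_rot': [0.9828, 0.1848, 0.0008, 0.0001], 'qpos': [-0.6726, 0.4012, 0.6179, 2.1188, -0.3504, 0.7191, -1.0242], 'force': [0.0613, -0.24, 6.0892], 'gripper_width': 0.1282, 'gripper_force': 58.8342}
toolx 21.30144117550334 pos ang 21.015472414100802 61.044983122878264
-5.0 [-0.0013 -0.0055 -0.    ]
-9.9 [-0.0019 -0.0107 -0.    ]
-14.9 [-0.0031 -0.0158 -0.    ]
-19.9 [-0.0046 -0.0207 -0.    ]
-24.9 [-0.0066 -0.0255 -0.    ]
-29.8 [-0.009  -0.0302 -0.    ]
-34.8 [-0.0118 -0.0346 -0.    ]
-39.8 [-0.0149 -0.0387 -0.    ]
```

Emit:
jog_arm(
  rows=[
    {"x": -0.0005,"y": -0.0055,"z": 0,"ax": 0,"ay": 0,"az": -5,"jaw": 0},
    {"x": -0.001,"y": -0.0107,"z": 0,"ax": 0,"ay": 0,"az": -9.9,"jaw": 0},
    {"x": -0.002,"y": -0.0158,"z": 0,"ax": 0,"ay": 0,"az": -14.9,"jaw": 0},
    {"x": -0.0036,"y": -0.0207,"z": 0,"ax": 0,"ay": 0,"az": -19.9,"jaw": 0},
    {"x": -0.0056,"y": -0.0255,"z": 0,"ax": 0,"ay": 0,"az": -24.9,"jaw": 0},
    {"x": -0.008,"y": -0.0302,"z": 0,"ax": 0,"ay": 0,"az": -29.8,"jaw": 0},
    {"x": -0.0108,"y": -0.0346,"z": 0,"ax": 0,"ay": 0,"az": -34.8,"jaw": 0},
    {"x": -0.0139,"y": -0.0387,"z": 0,"ax": 0,"ay": 0,"az": -39.8,"jaw": 0},
    {"x": -0.0139,"y": -0.0387,"z": 0,"ax": 0,"ay": 0,"az": -39.8,"jaw": 0},
    {"x": -0.0139,"y": -0.0387,"z": 0,"ax": 0,"ay": 0,"az": -39.8,"jaw": 0},
    {"x": -0.0139,"y": -0.0387,"z": 0,"ax": 0,"ay": 0,"az": -39.8,"jaw": 0},
  ],
)

```text
time: 7.0
tcp_pos: [466.8, 56.9, 53.0]
tcp_rot: [0.861, 0.508, -0.0, -0.001]
force: [-1.4, -1.2, 8.1]
gripper_width: 0.128
gripper_force: 59.1
```

Run:
```python
from h import *
st()
s=env.get_state();Rm=R.from_quat(s["tcp_rot"]).as_matrix();p=np.array(s["tcp_pos"])
d=p[:2]-[437.8,3.6];print("toolx",np.degrees(np.arctan2(Rm[1,0],Rm[0,0])),"pos ang",np.degrees(np.arctan2(d[1],d[0])),np.hypot(*d))
```

```text
{'time': 7.0, 'tcp_pos': [466.8156, 56.9328, 53.0106], 'tcp_rot': [0.8614, 0.5079, -0.0, -0.0005], 'qpos': [-0.6207, 0.3305, 0.4615, 2.1692, -0.2311, 0.688, -0.5064], 'force': [-1.4487, -1.2013, 8.1063], 'gripper_width': 0.1283, 'gripper_force': 59.1047}
toolx 61.05085550058615 pos ang 61.45167516824104 60.714891087990146
```

Emit:
jog_arm(
  rows=[
    {"x": 0,"y": 0,"z": 0,"ax": 0,"ay": 0,"az": 0,"jaw": 0.05},
    {"x": 0,"y": 0,"z": 0,"ax": 0,"ay": 0,"az": 0,"jaw": 0.05},
    {"x": 0,"y": 0,"z": 0,"ax": 0,"ay": 0,"az": 0,"jaw": 0.05},
    {"x": 0,"y": 0,"z": 0,"ax": 0,"ay": 0,"az": 0,"jaw": 0.05},
    {"x": 0,"y": 0,"z": -0.03,"ax": 0,"ay": 0,"az": 0,"jaw": 0.05},
    {"x": 0,"y": 0,"z": -0.08,"ax": 0,"ay": 0,"az": 0,"jaw": 0.05},
    {"x": 0,"y": 0,"z": -0.14,"ax": 0,"ay": 0,"az": 0,"jaw": 0.05},
    {"x": 0,"y": 0,"z": -0.2,"ax": 0,"ay": 0,"az": 0,"jaw": 0.05},
    {"x": 0,"y": 0,"z": -0.2,"ax": 0,"ay": 0,"az": 0,"jaw": 0.05},
    {"x": 0,"y": 0,"z": -0.2,"ax": 0,"ay": 0,"az": 0,"jaw": 0.05},
  ],
)

```text
time: 8.25
tcp_pos: [466.4, 56.8, 252.0]
tcp_rot: [0.861, 0.508, -0.0, -0.0]
force: [-0.2, 0.0, 0.3]
gripper_width: 0.59
gripper_force: 0.0
```

Run:
```python
from h import *
import pickle
st()
im,c=cam("wrist");cv2.imwrite("pics/w4.png",im);pickle.dump(c,open("w4.pkl","wb"))
```

```text
{'time': 8.25, 'tcp_pos': [466.4135, 56.7656, 251.9936], 'tcp_rot': [0.8612, 0.5082, -0.0, -0.0003], 'qpos': [-0.7342, -0.0011, 0.5315, 2.0128, 0.0001, 1.13, -0.7074], 'force': [-0.1853, 0.0205, 0.3274], 'gripper_width': 0.5896, 'gripper_force': 0.0}
```

View pics/w4.png

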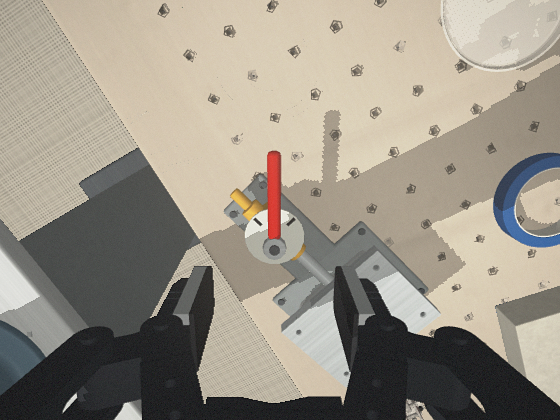

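The lever now lies straight along the image from (274,152) to (274,250), over the green mark, so the valve is at 45°. Next I'll go to the cover.

Emit:
jog_arm(
  rows=[
    {"x": 0.242,"y": -0.142,"z": 0.05,"ax": 0,"ay": 0,"az": 23.2,"jaw": 0.06},
    {"x": 0.242,"y": -0.142,"z": 0.05,"ax": 0,"ay": 0,"az": 23.2,"jaw": 0.06},
    {"x": 0.242,"y": -0.142,"z": 0.05,"ax": 0,"ay": 0,"az": 23.2,"jaw": 0.06},
    {"x": 0.242,"y": -0.142,"z": 0.05,"ax": 0,"ay": 0,"az": 23.2,"jaw": 0.06},
    {"x": 0.242,"y": -0.142,"z": 0.05,"ax": 0,"ay": 0,"az": 23.2,"jaw": 0.06},
    {"x": 0.242,"y": -0.142,"z": 0.05,"ax": 0,"ay": 0,"az": 23.2,"jaw": 0.06},
    {"x": 0.242,"y": -0.142,"z": 0.09,"ax": 0,"ay": 0,"az": 23.2,"jaw": 0.06},
    {"x": 0.242,"y": -0.142,"z": 0.15,"ax": 0,"ay": 0,"az": 23.2,"jaw": 0.06},
    {"x": 0.242,"y": -0.142,"z": 0.15,"ax": 0,"ay": 0,"az": 23.2,"jaw": 0.06},
    {"x": 0.242,"y": -0.142,"z": 0.15,"ax": 0,"ay": 0,"az": 23.2,"jaw": 0.06},
  ],
)

```text
time: 9.55
tcp_pos: [460.3, 336.4, 103.0]
tcp_rot: [0.946, 0.324, 0.0, 0.0]
force: [0.5, 0.4, 0.1]
gripper_width: 0.701
gripper_force: 0.0
```

Run:
```python
from h import *
import pickle
st()
im,c=cam("wrist");cv2.imwrite("pics/w5.png",im);pickle.dump(c,open("w5.pkl","wb"))
plate(im,c,(130,60,420,270),6,0)
im4=cv2.imread("pics/w4.png");c4=pickle.load(open("w4.pkl","rb"));g=cv2.cvtColor(im4,cv2.COLOR_BGR2GRAY)
bl=cv2.morphologyEx(g,cv2.MORPH_BLACKHAT,np.ones((11,11)));roi=np.zeros_like(bl);roi[258:340,285:385]=1
n,_,s,ct=cv2.connectedComponentsWithStats(((bl>40)&(roi>0)).astype(np.uint8))
for i in range(1,n):
    if 6<s[i,4]<80: print(s[i].tolist(),ct[i].round(1),cast(c4,[ct[i]],62)[0,:2].round(1))
```

```text
{'time': 9.55, 'tcp_pos': [460.3098, 336.4231, 103.0027], 'tcp_rot': [0.9461, 0.3239, 0.0002, 0.0003], 'qpos': [-0.965, 0.3945, 0.3112, 1.9086, -0.1549, 0.8615, -1.486], 'force': [0.4932, 0.3758, 0.1373], 'gripper_width': 0.7012, 'gripper_force': 0.0}
rect (469.56591796875, 344.734130859375) (106.66804504394531, 100.15991973876953) 37.75141525268555
[204, 125, 19, 19, 283] [213.1 134. ] [478.6 398.4]
[322, 125, 18, 19, 266] [330.5 134. ] [523.6 340.3]
[260, 164, 25, 104, 2330] [272.2 216.8] [457.9 335.7]
[373, 265, 6, 5, 24] [375.7 267.1] [512.1 -66.2]
[311, 273, 4, 4, 8] [311.9 274.8] [454.1 -43.6]
[285, 279, 12, 10, 29] [291.2 282.8] [432.3 -41.5]
[318, 283, 5, 2, 7] [320.1 283.7] [456.8 -56.2]
[296, 330, 5, 5, 22] [298.1 331.9] [411.8 -94.9]
```

View pics/w5.png

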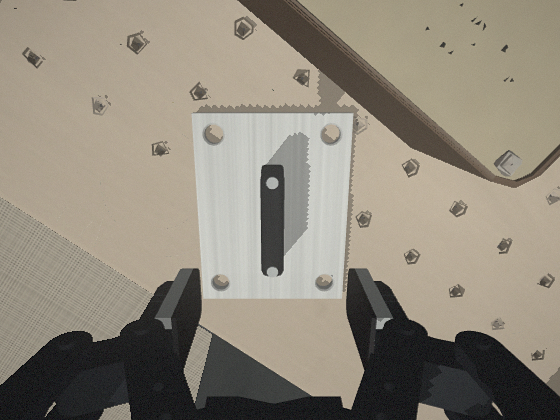

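The cover is centred under the gripper, with holes at (213,134) and (330,134) and the handle bar at (272,217), aligned with the jaws. Its position agrees with the first measurement.

Emit:
jog_arm(
  rows=[
    {"x": 0,"y": -0.001,"z": 0.04,"ax": 0,"ay": 0,"az": 0,"jaw": 0.05},
    {"x": 0,"y": -0.001,"z": 0.07,"ax": 0,"ay": 0,"az": 0,"jaw": 0.05},
    {"x": 0,"y": -0.001,"z": 0.085,"ax": 0,"ay": 0,"az": 0,"jaw": 0.05},
    {"x": 0,"y": -0.001,"z": 0.091,"ax": 0,"ay": 0,"az": 0,"jaw": 0.05},
    {"x": 0,"y": -0.001,"z": 0.091,"ax": 0,"ay": 0,"az": 0,"jaw": 0.05},
    {"x": 0,"y": -0.001,"z": 0.091,"ax": 0,"ay": 0,"az": 0,"jaw": 0},
    {"x": 0,"y": -0.001,"z": 0.091,"ax": 0,"ay": 0,"az": 0,"jaw": 0},
    {"x": 0,"y": -0.001,"z": 0.091,"ax": 0,"ay": 0,"az": 0,"jaw": 0},
    {"x": 0,"y": -0.001,"z": 0.091,"ax": 0,"ay": 0,"az": 0,"jaw": 0},
    {"x": 0,"y": -0.001,"z": 0.091,"ax": 0,"ay": 0,"az": 0,"jaw": 0},
    {"x": 0,"y": -0.001,"z": 0.091,"ax": 0,"ay": 0,"az": 0,"jaw": 0},
    {"x": 0,"y": -0.001,"z": 0.091,"ax": 0,"ay": 0,"az": 0,"jaw": 0},
  ],
)

```text
time: 11.1
tcp_pos: [459.9, 338.4, 12.4]
tcp_rot: [0.946, 0.325, 0.001, -0.0]
force: [-0.4, -1.1, 5.5]
gripper_width: 0.156
gripper_force: 60.9
```

Emit:
jog_arm(
  rows=[
    {"x": 0,"y": 0,"z": -0.01,"ax": 0,"ay": 0,"az": 0,"jaw": 0},
    {"x": 0,"y": 0,"z": -0.03,"ax": 0,"ay": 0,"az": 0,"jaw": 0},
    {"x": 0,"y": 0,"z": -0.06,"ax": 0,"ay": 0,"az": 0,"jaw": 0},
    {"x": 0,"y": 0,"z": -0.09,"ax": 0,"ay": 0,"az": 0,"jaw": 0},
    {"x": 0,"y": 0,"z": -0.12,"ax": 0,"ay": 0,"az": 0,"jaw": 0},
    {"x": 0,"y": 0,"z": -0.15,"ax": 0,"ay": 0,"az": 0,"jaw": 0},
    {"x": 0,"y": 0,"z": -0.15,"ax": 0,"ay": 0,"az": 0,"jaw": 0},
    {"x": 0,"y": 0,"z": -0.15,"ax": 0,"ay": 0,"az": 0,"jaw": 0},
  ],
)

```text
time: 12.1
tcp_pos: [457.9, 337.5, 160.5]
tcp_rot: [0.946, 0.325, -0.001, 0.0]
force: [0.8, 0.2, -3.3]
gripper_width: 0.153
gripper_force: 59.8
```

Run:
```python
from h import *
import pickle
st()
im,c=cam("wrist");cv2.imwrite("pics/w6.png",im);pickle.dump(c,open("w6.pkl","wb"))
```

```text
{'time': 12.1, 'tcp_pos': [457.9354, 337.5303, 160.4734], 'tcp_rot': [0.9458, 0.3247, -0.0008, 0.0002], 'qpos': [-0.9892, 0.3157, 0.3313, 1.8735, -0.1226, 0.9738, -1.5132], 'force': [0.8375, 0.2236, -3.2742], 'gripper_width': 0.1531, 'gripper_force': 59.7647}
```

View pics/w6.png

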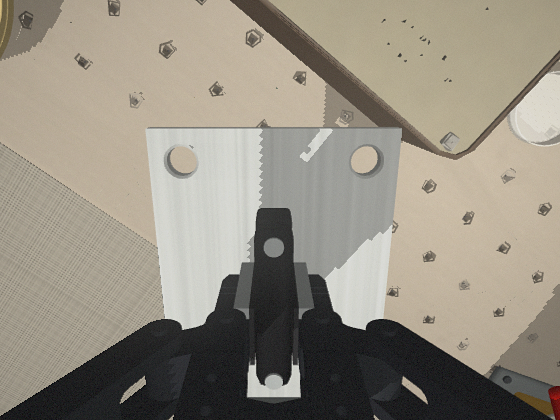

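The cover is held level, with its forward holes at about (183,160) and (366,160). I'll measure where it sits in the hand.

Run:
```python
from h import *
import pickle
im=cv2.imread("pics/w6.png");f,cx,cy,Rm,o=c=pickle.load(open("w6.pkl","rb"));g=cv2.cvtColor(im,cv2.COLOR_BGR2GRAY)
M=np.array(env.camera_params("wrist")["mount"])
ct=(f,cx,cy,M[:3,:3],M[:3,3])   # tool frame
ps=[]
for x0 in(153,336):
    k=cv2.HoughCircles(cv2.GaussianBlur(g[125:195,x0:x0+60],(3,3),0),cv2.HOUGH_GRADIENT_ALT,1,20,param1=150,param2=0.5,minRadius=12,maxRadius=24)
    print(None if k is None else k[0]+[x0,125,0]); ps.append(None if k is None else k[0][0][:2]+[x0,125])
hsv=cv2.cvtColor(im,cv2.COLOR_BGR2HSV)
cols=[]
for x0 in (130,380):  # far corners
    pass
for r in(150,200,240):
    a=g[r].astype(int);s=hsv[r,:,1].astype(int)
    xs=np.where(s<22)[0];xs=xs[(xs>130)&(xs<420)];print(r,xs.min(),xs.max())
for z in(6.4,4.4,8.4):   # tool z of plate top
    q=cast(ct,ps,z) if ps[0] is not None and ps[1] is not None else cast(ct,[[183,160],[366,160]],z)
    print(z,q[:,:2].round(2).tolist(),"mid",q.mean(0)[:2].round(2),"dist",np.linalg.norm(q[1]-q[0]).round(2))
# far edge row
for u in (200,340):
    col=g[100:150,u].astype(int);print(u,100+np.argmax(abs(np.diff(col))),cast(ct,[[u,100.5+np.argmax(abs(np.diff(col)))]],-6.4)[0].round(1),cast(ct,[[u,128]],6.4)[0].round(1))
```

```text
[[181.         161.          15.82514477]]
[[366.         161.          15.94864082]]
150 148 399
200 152 394
240 157 390
6.4 [[51.88, -36.68], [51.83, 36.73]] mid [5.186e+01 2.000e-02] dist 73.41
4.4 [[52.25, -36.19], [52.19, 36.23]] mid [5.222e+01 2.000e-02] dist 72.42
8.4 [[51.52, -37.18], [51.46, 37.22]] mid [5.149e+01 2.000e-02] dist 74.4
200 126 [ 66.5 -25.9  -6.4] [ 64.7 -28.4   6.4]
340 126 [66.4 23.5 -6.4] [64.7 25.7  6.4]
```

Emit:
jog_arm(
  rows=[
    {"x": -0.01,"y": 0.014,"z": 0,"ax": 0,"ay": 0,"az": 1,"jaw": 0},
    {"x": -0.03,"y": 0.041,"z": 0,"ax": 0,"ay": 0,"az": 2.5,"jaw": 0},
    {"x": -0.055,"y": 0.0755,"z": 0,"ax": 0,"ay": 0,"az": 4.5,"jaw": 0},
    {"x": -0.08,"y": 0.11,"z": 0,"ax": 0,"ay": 0,"az": 6.5,"jaw": 0},
    {"x": -0.105,"y": 0.144,"z": 0,"ax": 0,"ay": 0,"az": 8.5,"jaw": 0},
    {"x": -0.13,"y": 0.1785,"z": 0,"ax": 0,"ay": 0,"az": 10.5,"jaw": 0},
    {"x": -0.155,"y": 0.213,"z": 0,"ax": 0,"ay": 0,"az": 12.5,"jaw": 0},
    {"x": -0.18,"y": 0.247,"z": 0,"ax": 0,"ay": 0,"az": 14.5,"jaw": 0},
    {"x": -0.205,"y": 0.2815,"z": 0,"ax": 0,"ay": 0,"az": 16.5,"jaw": 0},
    {"x": -0.23,"y": 0.316,"z": 0,"ax": 0,"ay": 0,"az": 18.5,"jaw": 0},
    {"x": -0.25,"y": 0.343,"z": 0,"ax": 0,"ay": 0,"az": 20.5,"jaw": 0},
    {"x": -0.262,"y": 0.36,"z": 0,"ax": 0,"ay": 0,"az": 21.5,"jaw": 0},
    {"x": -0.267,"y": 0.367,"z": 0,"ax": 0,"ay": 0,"az": 21.8,"jaw": 0},
    {"x": -0.267,"y": 0.367,"z": 0,"ax": 0,"ay": 0,"az": 21.8,"jaw": 0},
    {"x": -0.267,"y": 0.367,"z": 0,"ax": 0,"ay": 0,"az": 21.8,"jaw": 0},
  ],
)

```text
time: 14.02
tcp_pos: [473.6, -113.9, 161.0]
tcp_rot: [0.99, 0.141, -0.0, -0.0]
force: [0.5, 0.6, -3.5]
gripper_width: 0.147
gripper_force: 59.7
```

```bash
cat > e.py <<'E'
from h import *
st()
s=env.get_state();Rm=R.from_quat(s["tcp_rot"]).as_matrix();p=np.array(s["tcp_pos"])
print("ang",np.degrees(np.arctan2(Rm[1,0],Rm[0,0])),"tilt",Rm[:,2],"to go mm",Rm.T@(np.array([472.3,-116.3,85.4])-p))
E
python3 e.py
python3 - <<'E'
from h import *
import pickle
im,c=cam("wrist");cv2.imwrite("pics/w7.png",im);pickle.dump(c,open("w7.pkl","wb"))
E
```

```text
{'time': 14.025, 'tcp_pos': [473.6132, -113.8932, 161.0199], 'tcp_rot': [0.99, 0.1412, -0.0003, -0.0004], 'qpos': [-0.472, 0.1791, 0.6837, 2.0738, -0.1413, 0.9339, -0.999], 'force': [0.456, 0.6258, -3.4564], 'gripper_width': 0.1473, 'gripper_force': 59.699}
ang 16.240012211306755 tilt [-6.25443410e-04  7.77847050e-04 -9.99999502e-01] to go mm [-1.9049592   2.01323338 75.6187799 ]
```

Emit:
jog_arm(
  rows=[
    {"x": -0.002,"y": 0.002,"z": 0.01,"ax": 0,"ay": 0,"az": 0,"jaw": 0},
    {"x": -0.002,"y": 0.002,"z": 0.025,"ax": 0,"ay": 0,"az": 0,"jaw": 0},
    {"x": -0.002,"y": 0.002,"z": 0.04,"ax": 0,"ay": 0,"az": 0,"jaw": 0},
    {"x": -0.002,"y": 0.002,"z": 0.05,"ax": 0,"ay": 0,"az": 0,"jaw": 0},
    {"x": -0.002,"y": 0.002,"z": 0.055,"ax": 0,"ay": 0,"az": 0,"jaw": 0},
    {"x": -0.002,"y": 0.002,"z": 0.055,"ax": 0,"ay": 0,"az": 0,"jaw": 0},
    {"x": -0.002,"y": 0.002,"z": 0.055,"ax": 0,"ay": 0,"az": 0,"jaw": 0},
    {"x": -0.002,"y": 0.002,"z": 0.055,"ax": 0,"ay": 0,"az": 0,"jaw": 0},
  ],
)

```text
time: 15.08
tcp_pos: [472.7, -118.1, 106.8]
tcp_rot: [0.99, 0.14, 0.001, 0.0]
force: [-0.8, 0.8, -2.0]
gripper_width: 0.154
gripper_force: 59.7
```

```bash
python3 e.py
```

```text
{'time': 15.075, 'tcp_pos': [472.7078, -118.112, 106.7918], 'tcp_rot': [0.9902, 0.1399, 0.0006, 0.0], 'qpos': [-0.4247, 0.2789, 0.6575, 2.1129, -0.233, 0.8183, -0.9155], 'force': [-0.8452, 0.7573, -2.0102], 'gripper_width': 0.1539, 'gripper_force': 59.7382}
ang 16.086761897157356 tilt [ 1.21336459e-03  8.22821667e-05 -9.99999260e-01] to go mm [ 0.08487826 -1.85956177 21.39143608]
```

Emit:
jog_arm(
  rows=[
    {"x": 0,"y": -0.0005,"z": 0.006,"ax": 0,"ay": 0,"az": 0,"jaw": 0},
    {"x": 0,"y": -0.001,"z": 0.012,"ax": 0,"ay": 0,"az": 0,"jaw": 0},
    {"x": 0,"y": -0.001,"z": 0.017,"ax": 0,"ay": 0,"az": 0,"jaw": 0},
    {"x": 0,"y": -0.001,"z": 0.02,"ax": 0,"ay": 0,"az": 0,"jaw": 0},
    {"x": 0,"y": -0.001,"z": 0.02,"ax": 0,"ay": 0,"az": 0,"jaw": 0},
    {"x": 0,"y": -0.001,"z": 0.02,"ax": 0,"ay": 0,"az": 0,"jaw": 0},
    {"x": 0,"y": -0.001,"z": 0.02,"ax": 0,"ay": 0,"az": 0,"jaw": 0},
  ],
)

```text
time: 15.95
tcp_pos: [472.1, -117.1, 86.5]
tcp_rot: [0.99, 0.14, 0.0, 0.0]
force: [-0.0, -0.7, -2.3]
gripper_width: 0.152
gripper_force: 59.7
```

```bash
python3 - <<'E'
from h import *
import pickle
P=[]
for i in range(6):
    im,c=cam("wrist");P.append(env.get_state()["tcp_pos"])
P=np.array(P);print(P.round(1).tolist(),P.mean(0))
cv2.imwrite("pics/w8.png",im);pickle.dump(c,open("w8.pkl","wb"))
cv2.imwrite("pics/c8.png",cv2.resize(im[100:240,120:430],None,fx=2.5,fy=2.5,interpolation=cv2.INTER_CUBIC))
E
python3 e.py
```

```text
[[472.1, -117.1, 86.5], [472.1, -117.1, 86.4], [472.1, -117.1, 86.4], [472.0, -117.1, 86.4], [472.0, -117.0, 86.4], [472.0, -117.1, 86.3]] [ 472.04073508 -117.06757625   86.40897893]
{'time': 16.25, 'tcp_pos': [471.9605, -117.061, 86.3441], 'tcp_rot': [0.9902, 0.14, 0.0001, -0.0], 'qpos': [-0.4067, 0.317, 0.6391, 2.1251, -0.2685, 0.7772, -0.8881], 'force': [-0.1038, -0.001, -3.4245], 'gripper_width': 0.1515, 'gripper_force': 59.7466}
ang 16.091825844692153 tilt [ 1.29118342e-04  2.86508066e-05 -9.99999991e-01] to go mm [ 0.53695618 -0.6370917   0.94416222]
```

View pics/c8.png

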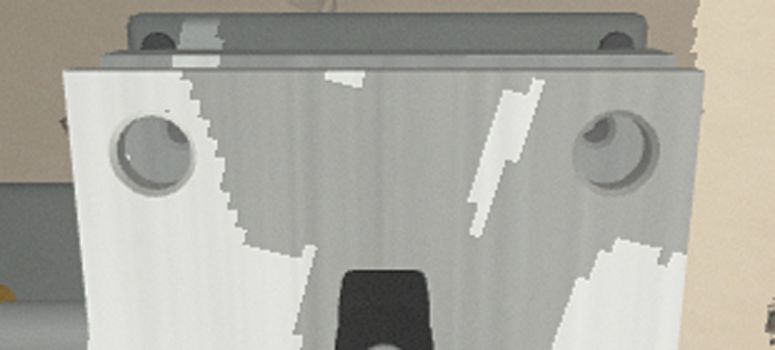

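Through both forward holes of the cover the threads show symmetrically, near crop positions (178,130) and (597,130). I'll compare that with the ideal projection.

Run:
```python
from h import *
p=env.camera_params("wrist");f=210/np.tan(np.radians(p["fov_y"])/2);M=np.linalg.inv(np.array(p["mount"]))
def pr(q): v=M[:3,:3]@q+M[:3,3]; return ((np.array([p["cx"]+f*v[0]/v[2],p["cy"]+f*v[1]/v[2]])-[120,100])*2.5).round(1)
th=np.linspace(0,2*np.pi,60)
im=cv2.imread("pics/c8.png");out=im.copy()
for s in(-1,1):
    print("thread",pr(np.array([52,37*s,24.4])),"top",pr(np.array([52,37*s,6.4])),"bot",pr(np.array([52,37*s,12.4])))
    for r,z,col in((2.5,24.4,(0,0,255)),(6,6.4,(255,0,0)),(6,12.4,(0,200,0))):
        P=np.array([pr(np.array([52+r*np.cos(t),37*s+r*np.sin(t),z])) for t in th]);print(z,"rows",P[:,1].min(),P[:,1].max(),"cols",P[:,0].min(),P[:,0].max())
g=cv2.cvtColor(im,cv2.COLOR_BGR2GRAY)
for x0,x1 in((135,195),(575,640)):
    m=(g[112:185,x0:x1]<110).astype(np.uint8);n,_,s,ct=cv2.connectedComponentsWithStats(m)
    for i in range(1,n):
        if s[i,4]>60: print("dark",(s[i]+[x0,112,0,0,0]).tolist(),ct[i]+[x0,112])
```

```text
thread [177.1 132.9] top [153.3 151.2] bot [161.9 144.7]
24.4 rows 118.7 146.9 cols 163.0 191.3
6.4 rows 113.2 188.2 cols 115.4 191.2
12.4 rows 108.0 180.4 cols 125.3 198.3
thread [595.5 132.6] top [619.8 150.9] bot [611.1 144.3]
24.4 rows 118.4 146.6 cols 581.4 609.7
6.4 rows 112.9 187.9 cols 581.9 657.8
12.4 rows 107.7 180.1 cols 574.6 647.7
dark [168, 122, 18, 20, 82] [175.90243902 131.14634146]
dark [585, 118, 24, 24, 326] [598.61349693 130.72699387]
```

Emit:
jog_arm(
  rows=[
    {"x": 0.0006,"y": -0.0003,"z": 0.001,"ax": 0,"ay": 0,"az": 0,"jaw": 0},
    {"x": 0.0006,"y": -0.0003,"z": 0.001,"ax": 0,"ay": 0,"az": 0,"jaw": 0},
    {"x": 0.0006,"y": -0.0003,"z": 0.001,"ax": 0,"ay": 0,"az": 0,"jaw": 0},
    {"x": 0.0006,"y": -0.0003,"z": 0.001,"ax": 0,"ay": 0,"az": 0,"jaw": 0},
    {"x": 0.0006,"y": -0.0003,"z": 0.001,"ax": 0,"ay": 0,"az": 0,"jaw": 0},
    {"x": 0.0006,"y": -0.0003,"z": 0.001,"ax": 0,"ay": 0,"az": 0,"jaw": 0},
  ],
)

```text
time: 17.0
tcp_pos: [472.4, -116.6, 85.3]
tcp_rot: [0.99, 0.14, -0.0, -0.0]
force: [-0.2, 0.0, -3.1]
gripper_width: 0.153
gripper_force: 59.7
```

```bash
python3 e.py; python3 -c "
from bench import env
print(env.job_done())"
```

```text
{'time': 17.0, 'tcp_pos': [472.3921, -116.6087, 85.2672], 'tcp_rot': [0.9902, 0.1399, -0.0, -0.0], 'qpos': [-0.4062, 0.3198, 0.6377, 2.1248, -0.2707, 0.7754, -0.8875], 'force': [-0.2362, 0.0133, -3.0705], 'gripper_width': 0.1533, 'gripper_force': 59.7465}
ang 16.08947613874259 tilt [-3.89473971e-05  7.25918221e-06 -9.99999999e-01] to go mm [-0.00297903 -0.32215968 -0.13275909]
the job is handed in; nothing more can be done
None
```

I handed the job in at 17 s with the valve lever at about 45° over the green mark and the cover held level about 11 mm above the flange, its holes within about 1 mm of the threads by my measurements; the hand-in gave no verdict.

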